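# Fill the table caddy for supper

## Robot

A 6-joint arm with a two-finger parallel gripper is mounted at the origin on a cart in front of the work surface, level with it; the furniture and walls round the work are solid. World frame = base frame: x ahead of the robot, y to its left, z up, the work surface at z = 0. Lengths are in m, angles in degrees, forces in N, time in s.
With the tool pointing down it reaches from about 0.3 to 0.75 m from the base axis. Payload 8.5 kg.
Tool frame: the origin (TCP) lies at the very end of the fingers, on their centre line; the grasp point (between the pads) lies 19 mm behind it (env.hold_point_z is the distance from the TCP to the grasp point, in m); z points along the fingers, y is the line along which they close (so a half turn about z gives the same grasp; the last joint's range is limited). The gripper opens to 85 mm and grips with 20 to 120 N. Pads are 22 mm wide; open, the fingers measure 114 mm over their backs; the gripper's body (76 mm by 85 mm) begins 54 mm behind the grasp point. The pads swing forward as they close: fully open they stand 13 mm farther back than shut.
Start: joints at [53.211, 21.807, 74.336, -0, 83.858, -12.336], TCP at [0.228, 0.501, 0.208] pointing down, gripper open.
Joint ranges: [-178.18, 178.18], [-50.72, 133.34], [12.68, 142.11], [-81.47, 261.47], [9.98, 163.14], [-165.26, 165.26]. Speed limits (degrees/s): [136.94, 136.94, 180, 180, 180, 180].

## Interface

Orientations are given as a 3x3 rotation matrix whose columns are the frame's x, y, z axes.
In Python, from rig import env, optics gives the robot as it stands.
- The arm moves only by the shell command python3 -m jog 'ROWS' [OPENING] [FORCE]. ROWS is JSON, a list of rows, each an object with "linear": the shift along the tool's x, y, z in units of 40 mm (1.0 is 40 mm), a list of three; "roll": the turn about the tool's z in units of 5 degrees (1.0 is 5 degrees). A call has 1 to 12 rows; each row shifts and turns the commanded pose from where the row before left it, along the tool's axes as they then stand; what a row does not reach is not made up. A row lasts 1/12 s, in which the tool goes at most 41.7 mm and 7.16 degrees, less where a joint would pass 70% of its speed; a pose out of reach is approached as far as the arm can. A call is refused whole if a number of a shift passes 1 or a number of a turn 1, either way. A call with a gripper value outside its range is refused whole. OPENING is the opening, from -1 (shut) to 1 (fully open), set as the call begins (- or left out, the last holds). The fingers move at their own pace and stop on an object; FORCE is the grip in N (left out, the last holds). Time passes only in rows, so rows that do not move let the fingers close. It gives the time, the measured TCP pose, the force, the opening and the grip force at its end, in the units of the state.
- env.observe(): the state, without advancing time (a new reading comes with each control period).
- optics.get_image(name): name is "side" or "top"; returns the picture (384x512x3 uint8, red, green, blue); there is no depth.
- optics.calibration(name): a dict with "fov_y" (degrees; the focal length in pixels is half the picture's height over the tangent of half this angle, whatever the lens; pixels are square), "cx", "cy" (the principal point, pixels), "T" (4x4, takes a point from camera to world coordinates). Camera axes: x right, y down, z forward; pixel columns grow to the right and rows downward; lengths in m; the calibration is good to about 2 mm. A picture is of the moment at which its call begins. calibration takes no time and is no camera call.
- env.close_job(): hands the job in; it is judged then, once.
The state is a dict: "time_s": time; "q": joint angles; "qvel": joint speeds; "joint_efforts": joint torques, N m; "position": TCP position; "tool_rot": TCP orientation; "ft_force": force on the tool from outside, world axes, zero at the start; "wrist_torque": the same for the moment, N m; "grip_width": finger opening in m; "gripper_force": force on a finger pad.
Only numpy, scipy, OpenCV 4.12 (cv2) and the standard library are available. Lean on these libraries where they do the work, as an engineer would, in place of code of your own. Each camera call takes 0.05 s, during which the arm holds its last target. There are 200 camera calls.

## Task

Fill the oak table caddy for an Italian supper: stand the olive oil in the wide bay and the dark vinegar with the black cap in the narrow bay of the high back row, the pepper mill in the wide bay and the salt shaker in the narrow bay of the low front row. Lower each one upright to the floor of its bay rather than dropping it in. The red-capped soy sauce, which looks like the vinegar, and the two red-capped spice jars are not wanted on the table: leave them standing where they are; the kitchen stock farther left, round the wooden salt box, has nothing to do with this.

Things in the scene. Friction and masses are not known exactly. Their poses are not given: they have to be found in the camera images.
- caddy: Light oak caddy, firm on the worktop, brass handle at each end (22 mm out). 182 (x) x 174 (y) mm. Origin: centre of underside; +x from low front to high back, +y to its left, z up. Bay floors at z 10. Bay centres x, y (clear size), mm: back wide 43, 38 (84x86); back narrow 43, -46 (84x70); front wide -45, -38 (80x86); front narrow -45, 46 (80x70). Wall tops z: front 35, between rows 52, back 70.
- oil_bottle: Olive oil bottle, olive-green with a cream label and a steel pourer on top. Upright, round; origin at the centre of its underside, z up. Body 62 mm across up to 98 mm, shoulder up to 114 mm, neck 26 mm across from 114 to 160 mm (grip it here), steel collar 28 mm across to 168 mm, spout up to 184 mm. 0.2 to 0.45 kg.
- vinegar_bottle: Vinegar bottle, nearly black brown, cream label, BLACK screw cap. Upright, round; origin at the centre of its underside, z up. Body 50 mm across up to 90 mm, shoulder up to 101 mm, neck 25 mm across from 101 to 140 mm (grip it here), cap 28 mm across up to 158 mm. 0.2 to 0.45 kg.
- pepper_mill: Turned dark brown wooden pepper mill with a small steel nut on top. Upright, round; origin at the centre of its underside, z up. Foot 58 mm across, 170 mm tall over the nut; the rounded head reaches from 123 to 159 mm and is 49 mm across at its widest, at about 142 mm (grip it here; it does not turn). Not the like mill behind the salt box, far left. 0.12 to 0.26 kg.
- salt_shaker: Glass salt shaker, white salt inside, rounded grey-white top. Upright, round; origin at the centre of its underside, z up. 44 mm across, 90 mm tall; the glass reaches up to 70 mm, the top is 34 mm across. 0.07 to 0.14 kg.
- soy_bottle: Soy sauce bottle: the same dark bottle as the vinegar but with a RED screw cap and a yellow label. Not wanted, stays where it stands. Upright, round; origin at the centre of its underside, z up. 50 mm across, 158 mm tall.
- spice_a: Glass spice jar with a red cap, 45 mm across, 106 mm tall. Not wanted, stays where it stands. Upright, round; origin at the centre of its underside, z up. 
- spice_b: Another glass spice jar with a red cap, 45 mm across, 106 mm tall. Not wanted, stays where it stands. Upright, round; origin at the centre of its underside, z up. 
Mind the look-alikes: they are no part of the job. Leave any turquoise look-alike of the spice_a alone. Leave any turquoise look-alike of the vinegar_bottle alone.

How it is judged (in metres and radians):
At the end, for the whole second after the job is handed in: Oil in the back wide bay, vinegar back narrow, mill front wide, salt front narrow: each within 22 mm of the bay's centre along each side, base on the floor within 6 mm, upright within 0.1 rad, at rest; soy bottle and spice jars upright, within 30 mm of where they stood (x of oil_bottle in the frame of caddy between 0.021 and 0.065 m and y of oil_bottle in the frame of caddy between 0.016 and 0.06 m and z of oil_bottle in the frame of caddy between 0.005 and 0.016 m and angle between each of oil_bottle, vinegar_bottle, pepper_mill, salt_shaker, soy_bottle, spice_a, spice_b's own z axis and vertical below 0.1 rad and linear speed of each of oil_bottle, vinegar_bottle, pepper_mill, salt_shaker below 0.02 m/s and x of vinegar_bottle in the frame of caddy between 0.021 and 0.065 m and y of vinegar_bottle in the frame of caddy between -0.068 and -0.024 m and z of vinegar_bottle in the frame of caddy between 0.005 and 0.016 m and x of pepper_mill in the frame of caddy between -0.067 and -0.023 m and y of pepper_mill in the frame of caddy between -0.06 and -0.016 m and z of pepper_mill in the frame of caddy between 0.005 and 0.016 m and x of salt_shaker in the frame of caddy between -0.067 and -0.023 m and y of salt_shaker in the frame of caddy between 0.024 and 0.068 m and z of salt_shaker in the frame of caddy between 0.005 and 0.016 m and distance of each of soy_bottle, spice_a, spice_b from where it was at the start of the episode below 0.03 m); the robot touches nothing.
It fails at once if the oil, vinegar, pepper mill or salt is knocked or laid over (past 45 degrees) (angle between any of oil_bottle, vinegar_bottle, pepper_mill, salt_shaker's own z axis and vertical above 0.8 rad).
It fails at once if one of them is dropped into the caddy (faster than 0.7 m/s between its walls, a fall of 25 mm) ((horizontal distance between oil_bottle and caddy below 0.11 m and z of oil_bottle in the frame of caddy below 0.035 m and linear speed of oil_bottle above 0.7 m/s) or (horizontal distance between vinegar_bottle and caddy below 0.11 m and z of vinegar_bottle in the frame of caddy below 0.035 m and linear speed of vinegar_bottle above 0.7 m/s) or (horizontal distance between pepper_mill and caddy below 0.11 m and z of pepper_mill in the frame of caddy below 0.035 m and linear speed of pepper_mill above 0.7 m/s) or (horizontal distance between salt_shaker and caddy below 0.11 m and z of salt_shaker in the frame of caddy below 0.035 m and linear speed of salt_shaker above 0.7 m/s)).
It fails at once if the soy bottle or a spice jar is moved more than 30 mm or tipped (distance of any of soy_bottle, spice_a, spice_b from where it was at the start of the episode above 0.03 m or angle between any of soy_bottle, spice_a, spice_b's own z axis and vertical above 0.4 rad).
It also fails if it takes over 104 s, if anything falls off the work surface, if the arm or the gripper's body presses on something with over 40 N, if the wrist force passes 120 N, or if a joint passes its speed limit or range.

## Working session

There is one attempt and no reset: what is moved stays moved. The work goes in short steps, Python scripts to look and compute and a shell command to move; the robot and the scene stay as the last step left them, time stands still between calls to the robot, and variables do not carry over. Pictures are saved under pics/ and viewed, at most 14 in all, crops included, and the job is handed in when it is done.

```bash
ls; mkdir -p pics
python3 - <<'E'
from rig import env, optics
import cv2
s=env.observe(); print(s)
for n in ("side","top"):
    im=optics.get_image(n); cv2.imwrite(f"pics/{n}0.png",im[:,:,::-1]); c=optics.calibration(n); print(n,c)
E
```

```text
pics
{'time_s': 0.0, 'q': array([ 5.32099783e+01,  2.18406249e+01,  7.43861037e+01, -2.20371164e-04,
        8.38572453e+01, -1.23375562e+01]), 'qvel': array([ 0.01480105, -0.02182081,  0.02714306, -0.02290566, -0.03900214,
        0.06811368]), 'joint_efforts': array([-6.30348695e-04, -4.48467457e+01, -2.31271541e+01, -2.73299238e-04,
        4.80938761e-03,  6.71255452e-05]), 'position': array([0.22748058, 0.50038643, 0.20700728]), 'tool_rot': array([[-9.10305037e-01,  4.13937162e-01, -8.74673498e-04],
       [ 4.13937971e-01,  9.10304330e-01, -1.17601022e-03],
       [ 3.09424741e-04, -1.43258860e-03, -9.99998926e-01]]), 'ft_force': array([-0.53761273, -0.57193835, -0.46719795]), 'wrist_torque': array([ 0.026281  , -0.02015208,  0.04671936]), 'gripper_force': 0.0, 'grip_width': 0.08542304044929692}
side {'fov_y': 43.147092495347245, 'cx': 256.315839474338, 'cy': 193.02735708287463, 'T': array([[-0.97161664, -0.1638882 ,  0.1705924 ,  0.22301549],
       [-0.2360424 ,  0.62393094, -0.7449793 ,  1.26737777],
       [ 0.01565544, -0.76410133, -0.64490625,  1.06199579],
       [ 0.        ,  0.        ,  0.        ,  1.        ]])}
top {'fov_y': 42.919608596196674, 'cx': 263.35170658098986, 'cy': 187.15853290503625, 'T': array([[-0.02099635, -0.99382062,  0.10899412,  0.30473106],
       [-0.99862348,  0.0156059 , -0.05007598,  0.15299147],
       [ 0.04806559, -0.1098955 , -0.99278028,  1.5012957 ],
       [ 0.        ,  0.        ,  0.        ,  1.        ]])}
```

View pics/side0.png

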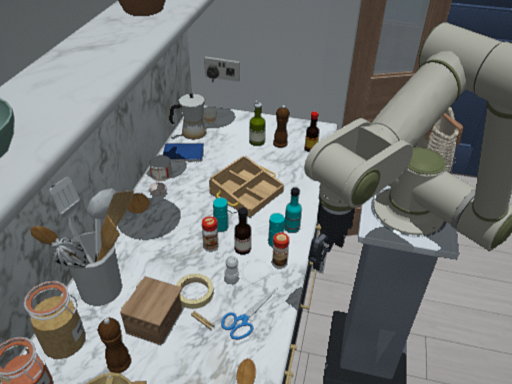

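View pics/top0.png

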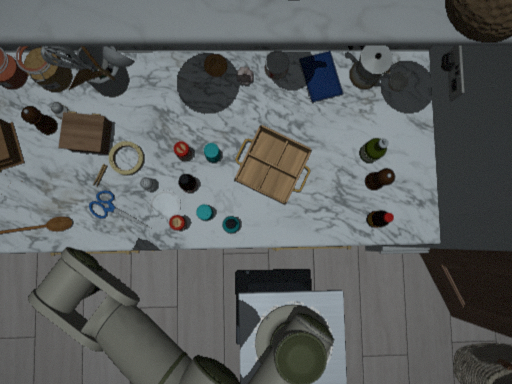

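The top view shows these objects (pixels are top-view unless marked):
- **Caddy:** (273,165).
- **Right group:** oil (375,150), mill (380,180) and red-capped soy (380,218).
- **Left group:** vinegar (188,183), salt (149,185), red spice jars (182,150) and (178,222), and turquoise look-alikes (213,153), (205,212) and (231,225).

The mill and small shaker by the salt box, near (38,118) and (56,107), are stock. The candidates for vinegar are (188,183) with a black cap, (380,218) with a red cap and (231,225) in turquoise. I'll confirm with enlarged crops.

Run:
```python
import cv2,numpy as np
s=cv2.imread("pics/side0.png");t=cv2.imread("pics/top0.png")
cv2.imwrite("pics/sc.png",cv2.resize(s[90:290,190:340],None,fx=4,fy=3,interpolation=2)[:600])
cv2.imwrite("pics/tc.png",cv2.resize(t[115:245,135:405],None,fx=2.96,fy=4,interpolation=2))
```

```text
(no output)
```

View pics/sc.png

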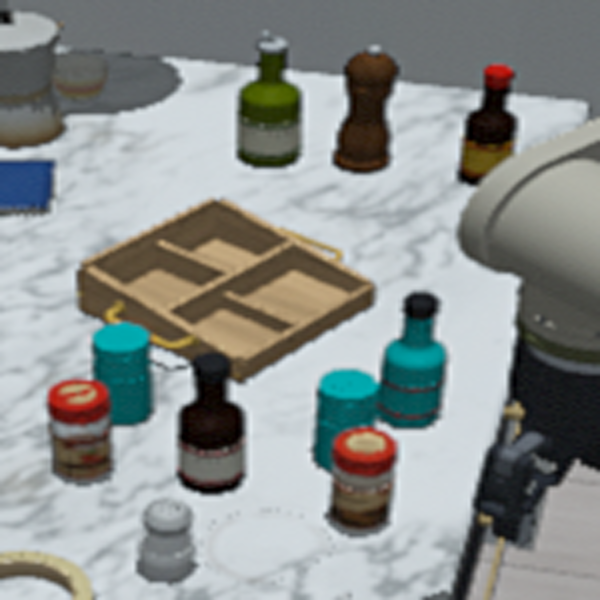

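View pics/tc.png

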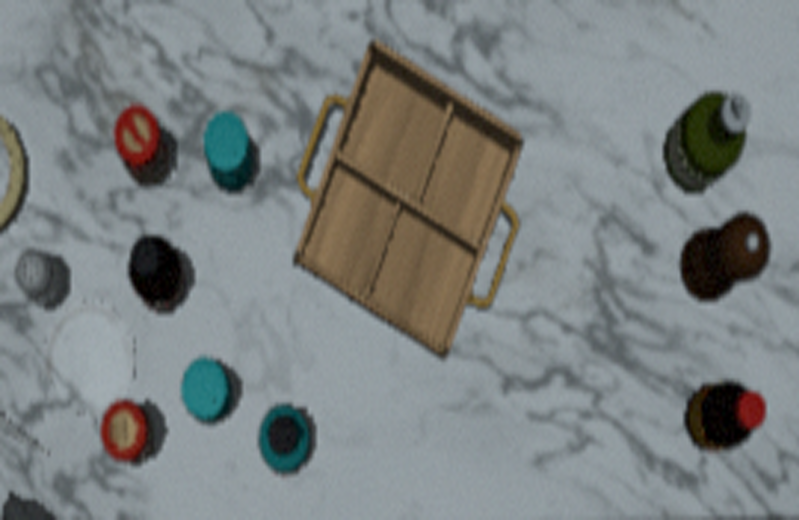

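```bash
cat > h.py <<'E'
import numpy as np, cv2
from rig import env, optics
def ray(n,u,v):
    c=optics.calibration(n);f=192/np.tan(np.radians(c["fov_y"]/2))
    d=c["T"][:3,:3]@np.array([(u-c["cx"])/f,(v-c["cy"])/f,1]);return c["T"][:3,3],d/np.linalg.norm(d)
def plane(n,u,v,z):
    o,d=ray(n,u,v);return o+d*(z-o[2])/d[2]
def tri(a,b):
    A=np.zeros((3,3));r=np.zeros(3);g=[]
    for n,p in (("top",a),("side",b)):
        o,d=ray(n,*p);M=np.eye(3)-np.outer(d,d);A+=M;r+=M@o
    x=np.linalg.solve(A,r);return x
E
python3 - <<'E'
from h import *
np.set_printoptions(precision=4,suppress=True)
T=lambda X,Y:(135+X/2.96-.3,115+Y/4-.3)
S=lambda X,Y:(190+X/4-.3,90+Y/3-.3)
for n,t,s,z in (("oil",(737,108),(270,40),.18),("mill",(752,242),(375,49),.168),("vin",(150,256),(211,363),.157),("salt",(35,268),(168,512),.085),("soy",(751,409),(499,75),.156),("spA",(137,137),(79,397),.106),("spB",(125,430),(364,446),.106),("tqA",(227,135),(123,338),.106),("tqB",(206,388),(349,382),.106),("tqV",(286,436),(421,304),.157)):
    print(n,plane("top",*T(*t),z),plane("side",*S(*s),z),tri(T(*t),S(*s)))
for nm,F,cs in (("top",T,((375,43),(522,143),(298,262),(445,355))),("side",S,((220,200),(375,288),(79,268),(238,378)))):
    if nm=="top": L=[(91,87,70),(91,-87,70),(-91,87,35),(-91,-87,35)]
    else: continue
    P=np.array([plane(nm,*F(*c),l[2]/1000)[:2] for c,l in zip(cs,L)]);Q=np.array(L)[:,:2]/1000
    print(P)
    pc=P.mean(0);q=Q.mean(0);H=((P-pc)[:,None,:]*(Q-q)[:,:,None]).sum(0)
    a=np.arctan2(H[0,1]-H[1,0],H[0,0]+H[1,1]);R=np.array([[np.cos(a),-np.sin(a)],[np.sin(a),np.cos(a)]])
    print("yaw",np.degrees(a),"c",pc,"res",P-pc-Q@R.T)
    for b in ((43,38),(43,-46),(-45,-38),(-45,46)): print(b,pc+R@np.array(b)/1000)
# colour masks for spice/soy/vinegar caps
E
```

```text
oil [ 0.572 -0.252  0.18 ] [ 0.5721 -0.2416  0.18  ] [ 0.5742 -0.2543  0.1726]
mill [ 0.4792 -0.2654  0.168 ] [ 0.4798 -0.2662  0.168 ] [ 0.4794 -0.2653  0.1685]
vin [0.4791 0.2998 0.157 ] [0.4816 0.3054 0.157 ] [0.4813 0.3006 0.1524]
salt [0.4814 0.4193 0.085 ] [0.4792 0.4271 0.085 ] [0.4818 0.4206 0.0775]
soy [ 0.3633 -0.2624  0.156 ] [ 0.3637 -0.2558  0.156 ] [ 0.364  -0.2639  0.1512]
spA [0.5723 0.3177 0.106 ] [0.5747 0.3212 0.106 ] [0.5743 0.3183 0.1029]
spB [0.362  0.3296 0.106 ] [0.3653 0.3339 0.106 ] [0.364  0.3303 0.1023]
tqA [0.5727 0.2305 0.106 ] [0.5691 0.2321 0.106 ] [0.5714 0.2303 0.1044]
tqB [0.3903 0.2523 0.106 ] [0.3929 0.2523 0.106 ] [0.3916 0.2524 0.1061]
tqV [0.353  0.1752 0.157 ] [0.3558 0.1846 0.157 ] [0.3551 0.1755 0.1494]
[[ 0.6477  0.0828]
 [ 0.5701 -0.0643]
 [ 0.4882  0.1632]
 [ 0.4152  0.0145]]
yaw -26.9258348593142 c [0.5303 0.049 ] res [[-0.0031 -0.0026]
 [-0.002   0.0054]
 [-0.0004 -0.0046]
 [ 0.0054  0.0019]]
(43, 38) [0.5858 0.0634]
(43, -46) [ 0.5478 -0.0115]
(-45, -38) [0.473  0.0355]
(-45, 46) [0.511  0.1104]
```

The crops confirm the choice. The vinegar has a black cap and cream label, at side (243,235) and top (186,180). The red-capped soy is at side (313,125), and the turquoise bottle is a decoy. The salt shaker is at side (232,268), and the mill stands between the oil and the soy. I'll turn the tool to line up with the world axes, then go above the salt.

```bash
python3 - <<'E'
from h import *
T=lambda X,Y:(135+X/2.96-.3,115+Y/4-.3)
S=lambda X,Y:(190+X/4-.3,90+Y/3-.3)
print("divider mid (exp local -2,0)",plane("top",*T(408,202),.052), "bay-floor corners check side:")
L=[(91,-87,70),(91,87,70),(-91,-87,35),(-91,87,35)]
P=[plane("side",*S(*c),z) for c,z in (((375,288),.07),((220,200),.07),((238,376),.035),((79,268),.035))]
print(np.round(P,4),np.mean(P,0))
E
python3 -m jog '[{"roll":-0.976},{"roll":-0.976},{"roll":-0.976},{"roll":-0.976},{"roll":-0.976},{"linear":[0,0,0]},{"linear":[0,0,0]}]' 1 50
```

```text
divider mid (exp local -2,0) [0.52981866 0.05084491 0.052     ] bay-floor corners check side:
[[ 0.4093  0.0635  0.07  ]
 [ 0.5711 -0.0603  0.07  ]
 [ 0.491   0.1898  0.035 ]
 [ 0.6656  0.0499  0.035 ]] [0.53427103 0.06073794 0.0525    ]invalid input
```

```bash
python3 - <<'E'
from h import *
S=lambda X,Y:(190+X/4-.3,90+Y/3-.3)
P=[plane("side",*S(*c),z) for c,z in (((375,288),.035),((220,200),.07),((238,376),.035),((79,268),.07))]
print(np.round(P,4),np.mean(P,0))
E
python3 -m jog '[{"linear":[0,0,0],"roll":-0.976},{"linear":[0,0,0],"roll":-0.976},{"linear":[0,0,0],"roll":-0.976},{"linear":[0,0,0],"roll":-0.976},{"linear":[0,0,0],"roll":-0.976},{"linear":[0,0,0],"roll":0},{"linear":[0,0,0],"roll":0}]' 1 50
```

```text
[[ 0.4159  0.021   0.035 ]
 [ 0.5711 -0.0603  0.07  ]
 [ 0.491   0.1898  0.035 ]
 [ 0.6505  0.0914  0.07  ]] [0.53214324 0.06049173 0.0525    ]
time_s: 0.68
position: [0.2276, 0.5005, 0.2074]
tool_rot: [[-1.0, 0.003, -0.0], [0.003, 1.0, -0.001], [0.0, -0.001, -1.0]]
ft_force: [0.1, -0.5, 1.0]
grip_width: 0.0854
gripper_force: 0.0
```

```bash
python3 -m jog '[{"linear":[-0.79,-0.25,0],"roll":0},{"linear":[-0.79,-0.25,0],"roll":0},{"linear":[-0.79,-0.25,0],"roll":0},{"linear":[-0.79,-0.25,0],"roll":0},{"linear":[-0.79,-0.25,0],"roll":0},{"linear":[-0.79,-0.25,0],"roll":0},{"linear":[-0.79,-0.25,0],"roll":0},{"linear":[-0.79,-0.25,0],"roll":0},{"linear":[0,0,0.7],"roll":0},{"linear":[0,0,0.7],"roll":0},{"linear":[0,0,0],"roll":0},{"linear":[0,0,0],"roll":0}]'
python3 - <<'E'
from h import *
for n in ("side","top"): cv2.imwrite(f"pics/{n}1.png",optics.get_image(n)[:,:,::-1])
s=cv2.imread("pics/side1.png")[180:300,190:290];t=cv2.imread("pics/top1.png")[120:240,100:200]
cv2.imwrite("pics/c1.png",cv2.resize(np.hstack([s,t]),None,fx=4,fy=4,interpolation=2))
E
```

```text
time_s: 1.68
position: [0.4799, 0.4202, 0.1509]
tool_rot: [[-1.0, 0.003, -0.003], [0.003, 1.0, -0.001], [0.003, -0.001, -1.0]]
ft_force: [-0.6, 1.3, 1.0]
grip_width: 0.0855
gripper_force: 0.0
```

View pics/c1.png

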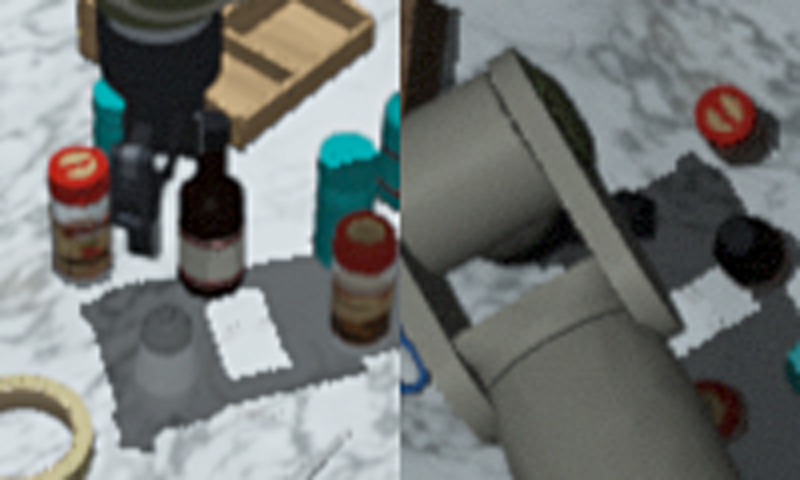

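The crop shows the salt still standing, side crop (165,345), and the near finger's tip at (143,250), above and behind it. I'll check this by projecting both points.

```bash
cat >> h.py <<'E'
def proj(n,p):
    c=optics.calibration(n);f=192/np.tan(np.radians(c["fov_y"]/2))
    q=c["T"][:3,:3].T@(np.asarray(p)-c["T"][:3,3]);return np.round(f*q[:2]/q[2]+[c["cx"],c["cy"]],1)
E
python3 - <<'E'
from h import *
for dy in (-.05,0,.05):
    p=proj("side",(.480,.420+dy,.160));print(p,(p-[190,180])*4)
for z in (.09,0): p=proj("side",(.481,.4205,z));print("salt",p,(p-[190,180])*4)
p=proj("top",(.481,.4205,.09));print(p)
E
```

```text
[236.8 225.7] [187.2 182.8]
[231.7 238.8] [166.8 235.2]
[226.2 252.6] [144.8 290.4]
salt [231.7 257.2] [166.8 308.8]
salt [232.3 279. ] [169.2 396. ]
[145.8 181.6]
```

```bash
python3 -m jog '[{"linear":[-0.03,0,0.45],"roll":0},{"linear":[0,0,0.45],"roll":0},{"linear":[0,0,0.45],"roll":0},{"linear":[0,0,0.45],"roll":0},{"linear":[0,0,0.45],"roll":0},{"linear":[0,0,0.45],"roll":0},{"linear":[0,0,0],"roll":0},{"linear":[0,0,0],"roll":0}]'
python3 - <<'E'
from h import *
cv2.imwrite("pics/c2.png",cv2.resize(optics.get_image("side")[180:300,190:290,::-1],None,fx=5,fy=5,interpolation=2))
E
```

```text
time_s: 2.45
position: [0.4819, 0.4209, 0.0449]
tool_rot: [[-1.0, 0.001, 0.001], [0.001, 1.0, 0.001], [-0.001, 0.001, -1.0]]
ft_force: [0.3, -0.7, -0.1]
grip_width: 0.0854
gripper_force: 0.0
```

View pics/c2.png

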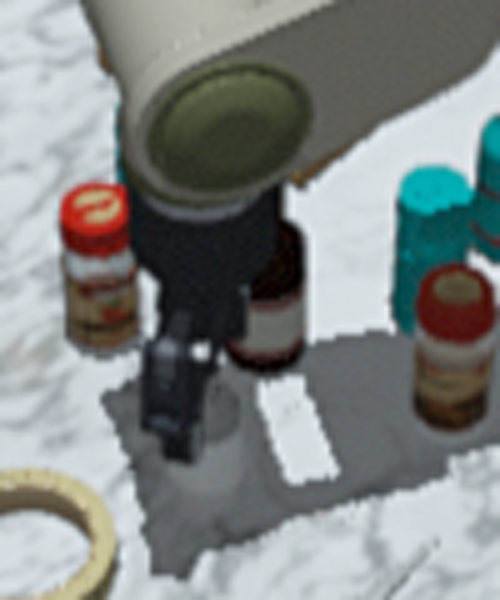

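The near finger stands in front of the salt at (178,400), with the salt at (210,440), as it should. I'll close, then lift slightly.

```bash
python3 -m jog '[{"linear":[0,0,0],"roll":0},{"linear":[0,0,0],"roll":0},{"linear":[0,0,0],"roll":0},{"linear":[0,0,0],"roll":0},{"linear":[0,0,0],"roll":0},{"linear":[0,0,0],"roll":0},{"linear":[0,0,0],"roll":0},{"linear":[0,0,0],"roll":0},{"linear":[0,0,0],"roll":0},{"linear":[0,0,0],"roll":0}]' -1 40
```

```text
time_s: 3.33
position: [0.482, 0.4207, 0.0444]
tool_rot: [[-1.0, 0.001, 0.001], [0.001, 1.0, 0.001], [-0.001, 0.001, -1.0]]
ft_force: [0.1, 0.4, 4.9]
grip_width: 0.0316
gripper_force: 39.6
```

```bash
python3 -m jog '[{"linear":[0,0,-0.2],"roll":0},{"linear":[0,0,-0.4],"roll":0},{"linear":[0,0,-0.6],"roll":0},{"linear":[0,0,-0.8],"roll":0},{"linear":[0,0,-0.8],"roll":0},{"linear":[0,0,-0.8],"roll":0},{"linear":[0,0,-0.4],"roll":0},{"linear":[0,0,0],"roll":0},{"linear":[0,0,0],"roll":0}]'
python3 - <<'E'
from h import *
cv2.imwrite("pics/c3.png",cv2.resize(optics.get_image("side")[130:300,190:320,::-1],None,fx=3.4,fy=3.4,interpolation=2))
E
```

```text
time_s: 4.08
position: [0.4815, 0.4203, 0.2038]
tool_rot: [[-1.0, 0.001, 0.0], [0.001, 1.0, 0.0], [-0.0, 0.0, -1.0]]
ft_force: [-0.8, -0.3, -1.7]
grip_width: 0.0314
gripper_force: 39.9
```

View pics/c3.png

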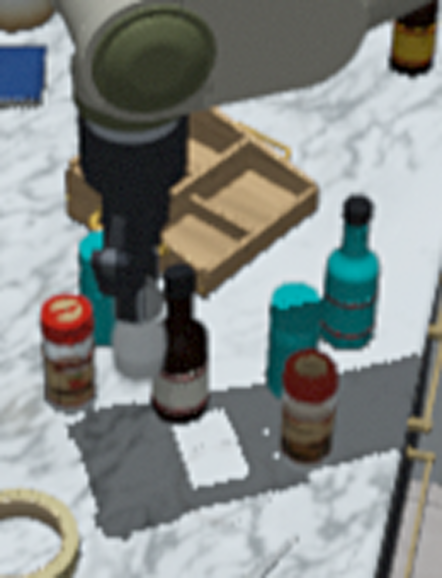

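The salt hangs upright in the grip, about (138,340) in the crop. I'll raise it over the vinegar and carry it to the front narrow bay.

```bash
python3 -m jog '[{"linear":[0,0,-0.7],"roll":0},{"linear":[0,0,-0.8],"roll":0},{"linear":[0,-0.3,0],"roll":0},{"linear":[-0.1,-0.8,0],"roll":0},{"linear":[-0.1,-0.8,0],"roll":0},{"linear":[-0.1,-0.8,0],"roll":0},{"linear":[-0.1,-0.8,0],"roll":0},{"linear":[-0.1,-0.8,0],"roll":0},{"linear":[-0.1,-0.8,0],"roll":0},{"linear":[-0.1,-0.8,0],"roll":0},{"linear":[-0.05,-0.8,0],"roll":0},{"linear":[0,-0.6,0],"roll":0}]'
python3 -m jog '[{"linear":[0,-0.4,0.3],"roll":0},{"linear":[0,0,0.6],"roll":0},{"linear":[0,0,0.7],"roll":0},{"linear":[0,0,0.6],"roll":0},{"linear":[0,0,0.4],"roll":0},{"linear":[0,0,0],"roll":0},{"linear":[0,0,0],"roll":0},{"linear":[0,0,0],"roll":0}]'
python3 - <<'E'
from h import *
a=optics.get_image("side")[120:250,180:310,::-1];b=optics.get_image("top")[100:230,200:330,::-1]
cv2.imwrite("pics/c4.png",cv2.resize(np.hstack([a,b]),None,fx=3,fy=3,interpolation=2))
E
```

```text
time_s: 5.13
position: [0.5108, 0.126, 0.2616]
tool_rot: [[-1.0, 0.002, -0.004], [0.002, 1.0, -0.001], [0.004, -0.001, -1.0]]
ft_force: [0.6, -0.6, -1.0]
grip_width: 0.0311
gripper_force: 40.1
time_s: 5.8
position: [0.5116, 0.1124, 0.1601]
tool_rot: [[-1.0, 0.001, 0.0], [0.001, 1.0, -0.0], [-0.0, -0.0, -1.0]]
ft_force: [0.3, 0.2, -0.6]
grip_width: 0.0314
gripper_force: 40.1
```

View pics/c4.png

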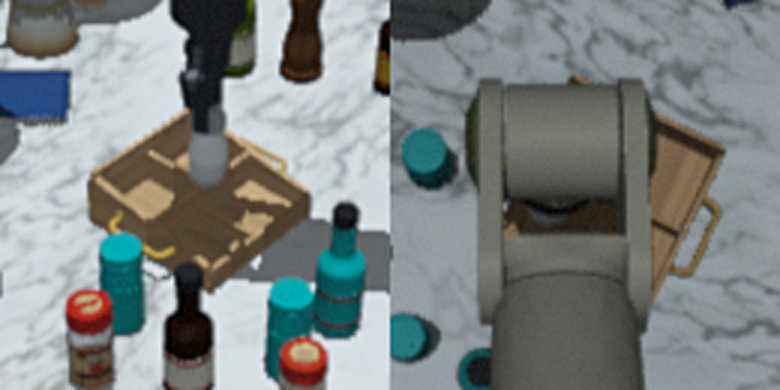

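The salt hangs upright above the caddy at side crop (208,165). I'll lower it until it touches.

```bash
python3 -c "
from h import *
p=proj('side',(.5115,.1125,.010));print((p-[180,120])*3)"
python3 -m jog '[{"linear":[0,0,0.3],"roll":0},{"linear":[0,0,0.4],"roll":0},{"linear":[0,0,0.4],"roll":0},{"linear":[0,0,0.4],"roll":0},{"linear":[0,0,0.3],"roll":0},{"linear":[0,0,0.3],"roll":0},{"linear":[0,0,0.2],"roll":0},{"linear":[0,0,0.15],"roll":0},{"linear":[0,0,0.1],"roll":0},{"linear":[0,0,0],"roll":0}]'
python3 -m jog '[{"linear":[0,0,0.05],"roll":0},{"linear":[0,0,0.03],"roll":0},{"linear":[0,0,0],"roll":0}]'
```

```text
[206.7 252. ]
time_s: 6.73
position: [0.5113, 0.1124, 0.0574]
tool_rot: [[-1.0, 0.001, -0.0], [0.001, 1.0, -0.0], [0.0, -0.0, -1.0]]
ft_force: [0.7, -0.3, -1.0]
grip_width: 0.031
gripper_force: 40.1
time_s: 6.98
position: [0.5114, 0.1124, 0.0546]
tool_rot: [[-1.0, 0.001, 0.0], [0.001, 1.0, -0.0], [-0.0, -0.0, -1.0]]
ft_force: [-0.2, 0.2, -1.3]
grip_width: 0.0313
gripper_force: 40.1
```

```bash
python3 -m jog '[{"linear":[0,0,0.03],"roll":0},{"linear":[0,0,0.03],"roll":0},{"linear":[0,0,0],"roll":0},{"linear":[0,0,0],"roll":0}]'
```

```text
time_s: 7.32
position: [0.5129, 0.1126, 0.0542]
tool_rot: [[-1.0, 0.001, 0.005], [0.001, 1.0, 0.0], [-0.005, 0.0, -1.0]]
ft_force: [-2.1, 2.3, 15.4]
grip_width: 0.031
gripper_force: 41.5
```

Contact. I'll open partly and rise.

```bash
python3 -m jog '[{"linear":[0,0,0],"roll":0},{"linear":[0,0,0],"roll":0},{"linear":[0,0,0],"roll":0},{"linear":[0,0,0],"roll":0},{"linear":[0,0,0],"roll":0},{"linear":[0,0,-0.3],"roll":0},{"linear":[0,0,-0.6],"roll":0},{"linear":[0,0,-0.9],"roll":0},{"linear":[0,0,-0.9],"roll":0},{"linear":[0,0,-0.9],"roll":0},{"linear":[0,0,-0.9],"roll":0},{"linear":[0,0,0],"roll":0}]' 0.2
python3 -m jog '[{"linear":[0.1,0.9,0],"roll":0},{"linear":[0.1,0.9,0],"roll":0},{"linear":[0.1,0.9,0],"roll":0},{"linear":[0.1,0.9,0],"roll":0},{"linear":[0.4,1,0],"roll":0},{"linear":[0,0,0],"roll":0},{"linear":[0,0,0],"roll":0}]' 1
```

```text
time_s: 8.32
position: [0.5136, 0.1125, 0.2388]
tool_rot: [[-1.0, 0.001, 0.012], [0.001, 1.0, -0.0], [-0.012, -0.0, -1.0]]
ft_force: [-0.5, -0.5, 0.1]
grip_width: 0.0513
gripper_force: 0.0
time_s: 8.9
position: [0.4791, 0.2967, 0.2315]
tool_rot: [[-1.0, -0.003, -0.001], [-0.003, 1.0, -0.0], [0.001, -0.0, -1.0]]
ft_force: [-0.1, -1.0, 0.6]
grip_width: 0.0853
gripper_force: 0.0
```

```bash
python3 -m jog '[{"linear":[-0.03,0.1,0.3],"roll":0},{"linear":[0,0,0.6],"roll":0},{"linear":[0,0,0.6],"roll":0},{"linear":[0,0,0.6],"roll":0},{"linear":[0,0,0.6],"roll":0},{"linear":[0,0,0.5],"roll":0},{"linear":[0,0,0],"roll":0},{"linear":[0,0,0],"roll":0}]'
python3 -m jog '[{"linear":[0,0,0],"roll":0},{"linear":[0,0,0],"roll":0},{"linear":[0,0,0],"roll":0},{"linear":[0,0,0],"roll":0},{"linear":[0,0,0],"roll":0},{"linear":[0,0,0],"roll":0},{"linear":[0,0,0],"roll":0},{"linear":[0,0,0],"roll":0},{"linear":[0,0,0],"roll":0},{"linear":[0,0,0],"roll":0}]' -1 60
```

```text
time_s: 9.57
position: [0.4815, 0.298, 0.1037]
tool_rot: [[-1.0, 0.002, -0.001], [0.002, 1.0, -0.001], [0.001, -0.001, -1.0]]
ft_force: [0.4, -0.1, 0.7]
grip_width: 0.0853
gripper_force: 0.0
time_s: 10.4
position: [0.4816, 0.2994, 0.1046]
tool_rot: [[-1.0, 0.001, 0.001], [0.001, 1.0, 0.001], [-0.001, 0.001, -1.0]]
ft_force: [0.4, 1.4, 5.3]
grip_width: 0.0233
gripper_force: 59.3
```

```bash
python3 -m jog '[{"linear":[0,0,-0.2],"roll":0},{"linear":[0,0,-0.5],"roll":0},{"linear":[0,0,-0.7],"roll":0},{"linear":[0,0,-0.8],"roll":0},{"linear":[0,0,-0.7],"roll":0},{"linear":[0,0,-0.6],"roll":0},{"linear":[0,0,-0.3],"roll":0},{"linear":[0,0,0],"roll":0},{"linear":[0,0,0],"roll":0}]'
python3 -m jog '[{"linear":[-0.1,-0.4,0],"roll":0},{"linear":[-0.17,-0.8,0],"roll":0},{"linear":[-0.2,-0.9,0],"roll":0},{"linear":[-0.2,-0.9,0],"roll":0},{"linear":[-0.2,-0.9,0],"roll":0},{"linear":[-0.2,-0.9,0],"roll":0},{"linear":[-0.2,-0.9,0],"roll":0},{"linear":[-0.2,-0.9,0],"roll":0},{"linear":[-0.2,-0.7,0],"roll":0},{"linear":[0,-0.42,0],"roll":0},{"linear":[0,0,0],"roll":0},{"linear":[0,0,0],"roll":0}]'
python3 - <<'E'
from h import *
a=optics.get_image("side")[120:250,180:310,::-1];b=optics.get_image("top")[100:230,200:330,::-1]
cv2.imwrite("pics/c5.png",cv2.resize(np.hstack([a,b]),None,fx=3,fy=3,interpolation=2))
E
```

```text
time_s: 11.15
position: [0.4809, 0.2989, 0.2556]
tool_rot: [[-1.0, 0.001, -0.001], [0.001, 1.0, -0.001], [0.001, -0.001, -1.0]]
ft_force: [-0.1, 0.0, -3.6]
grip_width: 0.0236
gripper_force: 59.1
time_s: 12.15
position: [0.5471, -0.0103, 0.2543]
tool_rot: [[-1.0, 0.003, -0.004], [0.003, 1.0, 0.001], [0.004, 0.001, -1.0]]
ft_force: [0.7, 1.1, -2.0]
grip_width: 0.0232
gripper_force: 59.3
```

View pics/c5.png

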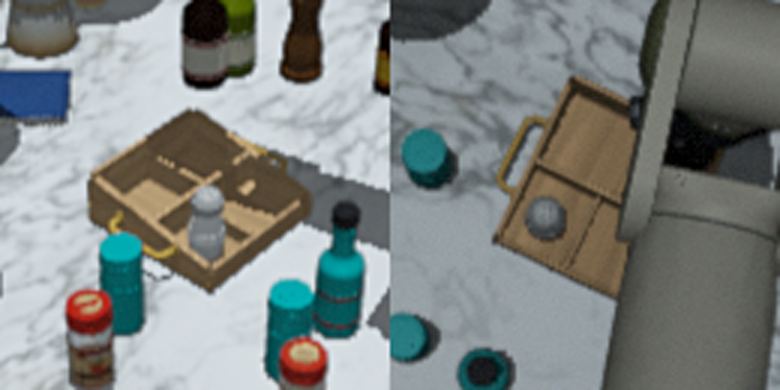

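The salt stands upright in the front narrow bay, top crop (545,217). The vinegar hangs over the back narrow bay. I'll check the registration numerically.

Run:
```python
from h import *
print("salt top view",plane("top",251.5,172,.092),"side",plane("side",180+207/3-.3,120+200/3-.3,.085), "cmd .5129 .1126")
im=optics.get_image("top");t=cv2.imread("pics/top0.png")
c0=np.array([.531,.051]);a=np.radians(-26.9);R=np.array([[np.cos(a),-np.sin(a)],[np.sin(a),np.cos(a)]])
big=cv2.resize(t[110:220,220:330],None,fx=5,fy=5,interpolation=cv2.INTER_CUBIC)
def dl(pts,z,col):
    q=[tuple(int(v) for v in ((proj("top",[*(c0+R@np.array(p)/1000),zz/1000])-[220,110]+.5)*5)) for p,zz in zip(pts,z)]
    for i in range(len(q)): cv2.line(big,q[i],q[(i+1)%len(q)],col,1)
dl([(91,87),(91,-87),(-91,-87),(-91,87)],[70,70,35,35],(0,0,255))
for cx,cy,w,h in ((43,38,84,86),(43,-46,84,70),(-45,-38,80,86),(-45,46,80,70)):
    dl([(cx+w/2,cy+h/2),(cx+w/2,cy-h/2),(cx-w/2,cy-h/2),(cx-w/2,cy+h/2)],[10]*4,(255,0,0))
cv2.imwrite("pics/fit.png",big)
```

```text
salt top view [0.50441178 0.11553222 0.092     ] side [0.51253921 0.11310048 0.085     ] cmd .5129 .1126
```

View pics/fit.png

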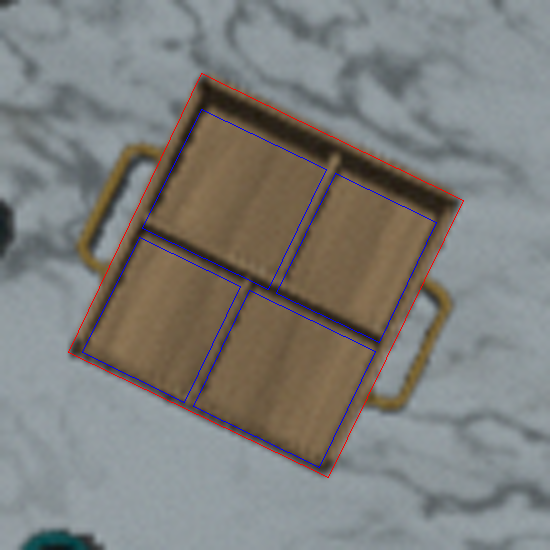

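The blue bay outlines and red rim outline match the caddy walls to about a pixel, so the bay positions are good. Lowering the vinegar.

```bash
python3 -m jog '[{"linear":[-0.03,0.02,0.4],"roll":0},{"linear":[0,0,0.6],"roll":0},{"linear":[0,0,0.6],"roll":0},{"linear":[0,0,0.5],"roll":0},{"linear":[0,0,0.4],"roll":0},{"linear":[0,0,0.3],"roll":0},{"linear":[0,0,0.2],"roll":0},{"linear":[0,0,0.15],"roll":0},{"linear":[0,0,0.1],"roll":0},{"linear":[0,0,0.07],"roll":0},{"linear":[0,0,0],"roll":0}]'
python3 -m jog '[{"linear":[0,0,0.05],"roll":0},{"linear":[0,0,0.05],"roll":0},{"linear":[0,0,0.04],"roll":0},{"linear":[0,0,0],"roll":0}]'
```

```text
time_s: 13.22
position: [0.5489, -0.0088, 0.1232]
tool_rot: [[-1.0, 0.001, -0.0], [0.001, 1.0, -0.0], [0.0, -0.0, -1.0]]
ft_force: [-0.5, -0.8, -1.8]
grip_width: 0.0235
gripper_force: 59.4
time_s: 13.55
position: [0.5488, -0.009, 0.1174]
tool_rot: [[-1.0, 0.001, -0.0], [0.001, 1.0, 0.0], [0.0, 0.0, -1.0]]
ft_force: [-0.4, -0.2, -1.9]
grip_width: 0.0234
gripper_force: 59.4
```

```bash
python3 -m jog '[{"linear":[0,0,0.03],"roll":0},{"linear":[0,0,0.03],"roll":0},{"linear":[0,0,0.02],"roll":0},{"linear":[0,0,0],"roll":0},{"linear":[0,0,0],"roll":0}]'
```

```text
time_s: 13.97
position: [0.549, -0.009, 0.1146]
tool_rot: [[-1.0, 0.001, 0.0], [0.001, 1.0, -0.0], [-0.0, -0.0, -1.0]]
ft_force: [-0.2, 0.6, 0.7]
grip_width: 0.0232
gripper_force: 59.7
```

```bash
python3 -m jog '[{"linear":[0,0,0],"roll":0},{"linear":[0,0,0],"roll":0},{"linear":[0,0,0],"roll":0},{"linear":[0,0,0],"roll":0},{"linear":[0,0,0],"roll":0},{"linear":[0,0,-0.3],"roll":0},{"linear":[0,0,-0.6],"roll":0},{"linear":[0,0,-0.9],"roll":0},{"linear":[0,0,-0.9],"roll":0},{"linear":[0,0,-0.9],"roll":0},{"linear":[0,0,-0.4],"roll":0},{"linear":[0,0,0],"roll":0}]' 0.2
python3 -m jog '[{"linear":[-0.07,-0.6,0],"roll":0},{"linear":[-0.07,-0.8,0],"roll":0},{"linear":[-0.1,-0.9,0],"roll":0},{"linear":[-0.1,-0.9,0],"roll":0},{"linear":[-0.1,-0.9,0],"roll":0},{"linear":[-0.1,-0.9,0],"roll":0},{"linear":[-0.06,-0.7,0],"roll":0},{"linear":[0,-0.4,0],"roll":0},{"linear":[0,0,0],"roll":0},{"linear":[0,0,0],"roll":0}]' 1
python3 - <<'E'
from h import *
a=optics.get_image("side")[80:220,180:320,::-1];b=optics.get_image("top")[100:240,260:400,::-1]
cv2.imwrite("pics/c6.png",cv2.resize(np.hstack([a,b]),None,fx=2.8,fy=2.8,interpolation=2))
E
```

```text
time_s: 14.97
position: [0.5501, -0.0092, 0.2787]
tool_rot: [[-1.0, 0.001, 0.008], [0.001, 1.0, -0.002], [-0.008, -0.002, -1.0]]
ft_force: [0.2, 0.6, 0.1]
grip_width: 0.0513
gripper_force: 0.0
time_s: 15.8
position: [0.5724, -0.2528, 0.2734]
tool_rot: [[-1.0, 0.002, -0.001], [0.002, 1.0, 0.001], [0.001, 0.001, -1.0]]
ft_force: [0.4, 0.6, -0.4]
grip_width: 0.0854
gripper_force: 0.0
```

View pics/c6.png

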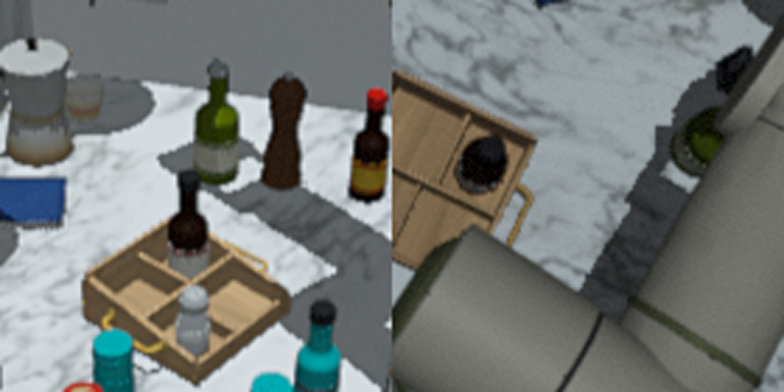

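The vinegar stands upright in the back narrow bay, at side crop (188,235) and top crop (482,165). Now the oil.

```bash
python3 -m jog '[{"linear":[0,0,0.4],"roll":0},{"linear":[0,0,0.6],"roll":0},{"linear":[0,0,0.6],"roll":0},{"linear":[0,0,0.6],"roll":0},{"linear":[0,0,0.6],"roll":0},{"linear":[0,0,0.6],"roll":0},{"linear":[0,0,0.48],"roll":0},{"linear":[0,0,0],"roll":0},{"linear":[0,0,0],"roll":0}]'
python3 -m jog '[{"linear":[0,0,0],"roll":0},{"linear":[0,0,0],"roll":0},{"linear":[0,0,0],"roll":0},{"linear":[0,0,0],"roll":0},{"linear":[0,0,0],"roll":0},{"linear":[0,0,0],"roll":0},{"linear":[0,0,0],"roll":0},{"linear":[0,0,0],"roll":0},{"linear":[0,0,0],"roll":0},{"linear":[0,0,0],"roll":0}]' -1 60
```

```text
time_s: 16.65
position: [0.5727, -0.2517, 0.1194]
tool_rot: [[-1.0, -0.001, -0.001], [-0.001, 1.0, 0.001], [0.001, 0.001, -1.0]]
ft_force: [0.2, 0.5, 0.1]
grip_width: 0.0854
gripper_force: 0.0
time_s: 17.48
position: [0.573, -0.2535, 0.12]
tool_rot: [[-1.0, 0.001, 0.001], [0.001, 1.0, -0.001], [-0.001, -0.001, -1.0]]
ft_force: [0.3, -1.3, 5.3]
grip_width: 0.0241
gripper_force: 59.2
```

```bash
python3 -m jog '[{"linear":[0,0,-0.2],"roll":0},{"linear":[0,0,-0.5],"roll":0},{"linear":[0,0,-0.7],"roll":0},{"linear":[0,0,-0.8],"roll":0},{"linear":[0,0,-0.8],"roll":0},{"linear":[0,0,-0.8],"roll":0},{"linear":[0,0,-0.7],"roll":0},{"linear":[0,0,-0.4],"roll":0},{"linear":[0,0,0],"roll":0},{"linear":[0,0,0],"roll":0}]'
python3 -m jog '[{"linear":[0,0.4,0],"roll":0},{"linear":[0,0.7,0],"roll":0},{"linear":[-0.05,0.9,0],"roll":0},{"linear":[-0.05,0.9,0],"roll":0},{"linear":[-0.05,0.9,0],"roll":0},{"linear":[-0.05,0.9,0],"roll":0},{"linear":[-0.05,0.9,0],"roll":0},{"linear":[-0.05,0.9,0],"roll":0},{"linear":[-0.04,0.8,0],"roll":0},{"linear":[0,0.65,0],"roll":0},{"linear":[0,0,0],"roll":0},{"linear":[0,0,0],"roll":0}]'
```

```text
time_s: 18.32
position: [0.5725, -0.2527, 0.3145]
tool_rot: [[-1.0, 0.001, -0.001], [0.001, 1.0, 0.001], [0.001, 0.001, -1.0]]
ft_force: [-0.3, -0.2, -3.3]
grip_width: 0.024
gripper_force: 59.4
time_s: 19.32
position: [0.5857, 0.0668, 0.3133]
tool_rot: [[-1.0, -0.002, -0.004], [-0.002, 1.0, 0.0], [0.004, 0.0, -1.0]]
ft_force: [-0.2, -0.1, -4.3]
grip_width: 0.0236
gripper_force: 59.7
```

```bash
python3 -m jog '[{"linear":[-0.02,-0.03,0.4],"roll":0},{"linear":[0,0,0.6],"roll":0},{"linear":[0,0,0.7],"roll":0},{"linear":[0,0,0.6],"roll":0},{"linear":[0,0,0.5],"roll":0},{"linear":[0,0,0.45],"roll":0},{"linear":[0,0,0.4],"roll":0},{"linear":[0,0,0.3],"roll":0},{"linear":[0,0,0.25],"roll":0},{"linear":[0,0,0.15],"roll":0},{"linear":[0,0,0.05],"roll":0},{"linear":[0,0,0],"roll":0}]'
python3 -m jog '[{"linear":[0,0,0.05],"roll":0},{"linear":[0,0,0.04],"roll":0},{"linear":[0,0,0.03],"roll":0},{"linear":[0,0,0],"roll":0},{"linear":[0,0,0],"roll":0}]'
```

```text
time_s: 20.32
position: [0.5872, 0.0635, 0.1389]
tool_rot: [[-1.0, 0.001, -0.001], [0.001, 1.0, 0.0], [0.001, 0.0, -1.0]]
ft_force: [0.4, 0.3, -3.9]
grip_width: 0.0241
gripper_force: 59.7
time_s: 20.73
position: [0.5874, 0.0638, 0.1346]
tool_rot: [[-1.0, 0.001, 0.0], [0.001, 1.0, -0.0], [-0.0, -0.0, -1.0]]
ft_force: [-0.9, -0.2, -4.1]
grip_width: 0.0241
gripper_force: 59.7
```

```bash
python3 -m jog '[{"linear":[0,0,0.04],"roll":0},{"linear":[0,0,0.04],"roll":0},{"linear":[0,0,0.03],"roll":0},{"linear":[0,0,0.02],"roll":0},{"linear":[0,0,0],"roll":0},{"linear":[0,0,0],"roll":0}]'
```

```text
time_s: 21.23
position: [0.5878, 0.0637, 0.13]
tool_rot: [[-1.0, 0.001, 0.001], [0.001, 1.0, -0.0], [-0.001, -0.0, -1.0]]
ft_force: [-0.9, -1.0, 4.3]
grip_width: 0.0241
gripper_force: 60.4
```

```bash
python3 -m jog '[{"linear":[0,0,0],"roll":0},{"linear":[0,0,0],"roll":0},{"linear":[0,0,0],"roll":0},{"linear":[0,0,0],"roll":0},{"linear":[0,0,0],"roll":0},{"linear":[0,0,-0.3],"roll":0},{"linear":[0,0,-0.6],"roll":0},{"linear":[0,0,-0.8],"roll":0},{"linear":[0,0,-0.8],"roll":0},{"linear":[0,0,-0.8],"roll":0},{"linear":[0,0,-0.4],"roll":0},{"linear":[0,0,0],"roll":0}]' 0.2
python3 -m jog '[{"linear":[0.1,-0.6,0],"roll":0},{"linear":[0.2,-0.8,0],"roll":0},{"linear":[0.3,-0.85,0],"roll":0},{"linear":[0.3,-0.9,0],"roll":0},{"linear":[0.3,-0.9,0],"roll":0},{"linear":[0.3,-0.9,0],"roll":0},{"linear":[0.3,-0.9,0],"roll":0},{"linear":[0.3,-0.9,0],"roll":0},{"linear":[0.3,-0.8,0],"roll":0},{"linear":[0.3,-0.6,0],"roll":0},{"linear":[0,0,0],"roll":0},{"linear":[0,0,0],"roll":0}]' 1
python3 - <<'E'
from h import *
a=optics.get_image("side")[80:220,180:320,::-1];b=optics.get_image("top")[100:240,230:370,::-1]
cv2.imwrite("pics/c7.png",cv2.resize(np.hstack([a,b]),None,fx=2.8,fy=2.8,interpolation=2))
E
```

```text
time_s: 22.23
position: [0.5885, 0.0638, 0.2814]
tool_rot: [[-1.0, 0.001, 0.008], [0.001, 1.0, -0.001], [-0.008, -0.001, -1.0]]
ft_force: [1.3, -0.6, 0.6]
grip_width: 0.0511
gripper_force: 0.0
time_s: 23.23
position: [0.4784, -0.2628, 0.276]
tool_rot: [[-1.0, 0.003, -0.001], [0.003, 1.0, 0.002], [0.001, 0.002, -1.0]]
ft_force: [-0.3, -0.2, 0.6]
grip_width: 0.0856
gripper_force: 0.0
```

View pics/c7.png

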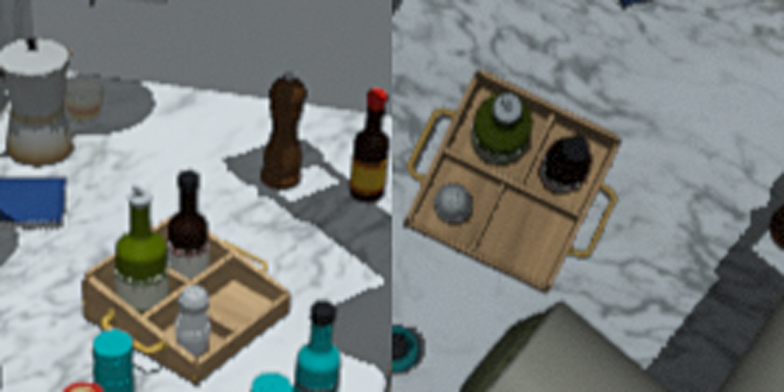

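Oil, vinegar and salt all stand in their bays. Now the mill.

```bash
python3 -m jog '[{"linear":[-0.02,-0.06,0.4],"roll":0},{"linear":[0,0,0.6],"roll":0},{"linear":[0,0,0.6],"roll":0},{"linear":[0,0,0.6],"roll":0},{"linear":[0,0,0.6],"roll":0},{"linear":[0,0,0.6],"roll":0},{"linear":[0,0,0.43],"roll":0},{"linear":[0,0,0],"roll":0},{"linear":[0,0,0],"roll":0}]'
python3 -m jog '[{"linear":[0,0,0],"roll":0},{"linear":[0,0,0],"roll":0},{"linear":[0,0,0],"roll":0},{"linear":[0,0,0],"roll":0},{"linear":[0,0,0],"roll":0},{"linear":[0,0,0],"roll":0},{"linear":[0,0,0],"roll":0},{"linear":[0,0,0],"roll":0},{"linear":[0,0,0],"roll":0}]' -1 60
```

```text
time_s: 24.08
position: [0.4802, -0.2634, 0.1239]
tool_rot: [[-1.0, -0.001, -0.001], [-0.001, 1.0, 0.001], [0.001, 0.001, -1.0]]
ft_force: [0.2, -0.1, 0.5]
grip_width: 0.0856
gripper_force: 0.0
time_s: 24.83
position: [0.4806, -0.2657, 0.1255]
tool_rot: [[-1.0, 0.001, 0.003], [0.001, 1.0, -0.003], [-0.003, -0.003, -1.0]]
ft_force: [0.1, -1.5, 6.2]
grip_width: 0.0322
gripper_force: 50.4
```

The width of 32 mm means the pads took the head too high, because they sit farther back when wide open. I'll regrip 13 mm lower.

```bash
python3 -m jog '[{"linear":[0,0,0],"roll":0},{"linear":[0,0,0],"roll":0},{"linear":[0,0,0],"roll":0},{"linear":[0,0,0],"roll":0},{"linear":[0,0,0],"roll":0},{"linear":[0,0,0],"roll":0},{"linear":[0,0,0.15],"roll":0},{"linear":[0,0,0.18],"roll":0},{"linear":[0,0,0],"roll":0},{"linear":[0,0,0],"roll":0}]' 1
python3 -m jog '[{"linear":[0,0,0],"roll":0},{"linear":[0,0,0],"roll":0},{"linear":[0,0,0],"roll":0},{"linear":[0,0,0],"roll":0},{"linear":[0,0,0],"roll":0},{"linear":[0,0,0],"roll":0},{"linear":[0,0,0],"roll":0},{"linear":[0,0,0],"roll":0},{"linear":[0,0,0],"roll":0}]' -1 60
```

```text
time_s: 25.67
position: [0.4796, -0.2643, 0.1101]
tool_rot: [[-1.0, 0.001, -0.001], [0.001, 1.0, 0.001], [0.001, 0.001, -1.0]]
ft_force: [-0.8, 0.4, -0.1]
grip_width: 0.0852
gripper_force: 0.0
time_s: 26.42
position: [0.4803, -0.2648, 0.1118]
tool_rot: [[-1.0, 0.001, 0.002], [0.001, 1.0, -0.001], [-0.002, -0.001, -1.0]]
ft_force: [-0.3, -0.5, 5.7]
grip_width: 0.0454
gripper_force: 60.3
```

```bash
python3 -m jog '[{"linear":[0,0,-0.2],"roll":0},{"linear":[0,0,-0.4],"roll":0},{"linear":[0,0,-0.6],"roll":0},{"linear":[0,0,-0.8],"roll":0},{"linear":[0,0,-0.8],"roll":0},{"linear":[0,0,-0.6],"roll":0},{"linear":[0,0,-0.3],"roll":0},{"linear":[0,0,0],"roll":0},{"linear":[0,0,0],"roll":0}]'
python3 -m jog '[{"linear":[0,0.3,0],"roll":0},{"linear":[0,0.7,0],"roll":0},{"linear":[0.03,0.85,0],"roll":0},{"linear":[0.03,0.85,0],"roll":0},{"linear":[0.03,0.85,0],"roll":0},{"linear":[0.03,0.85,0],"roll":0},{"linear":[0.03,0.85,0],"roll":0},{"linear":[0.02,0.85,0],"roll":0},{"linear":[0,0.85,0],"roll":0},{"linear":[0,0.61,0],"roll":0},{"linear":[0,0,0],"roll":0},{"linear":[0,0,0],"roll":0}]'
python3 - <<'E'
from h import *
a=optics.get_image("side")[80:220,180:320,::-1];b=optics.get_image("top")[100:240,230:370,::-1]
cv2.imwrite("pics/c8.png",cv2.resize(np.hstack([a,b]),None,fx=2.8,fy=2.8,interpolation=2))
E
```

```text
time_s: 27.17
position: [0.4797, -0.2644, 0.2588]
tool_rot: [[-1.0, 0.001, 0.0], [0.001, 1.0, -0.0], [-0.0, -0.0, -1.0]]
ft_force: [0.5, 0.1, -2.1]
grip_width: 0.0453
gripper_force: 61.6
time_s: 28.17
position: [0.4724, 0.0394, 0.2578]
tool_rot: [[-1.0, -0.002, -0.002], [-0.002, 1.0, 0.0], [0.002, 0.0, -1.0]]
ft_force: [-1.1, -1.1, -1.8]
grip_width: 0.0449
gripper_force: 61.8
```

View pics/c8.png

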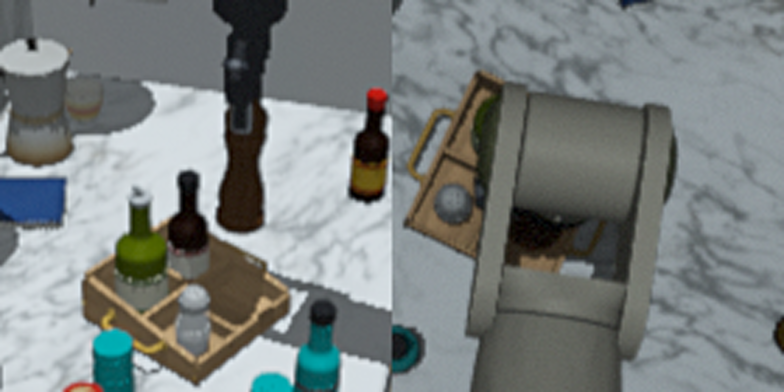

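The mill hangs upright over the front wide bay, foot at side crop (240,225). Lowering.

```bash
python3 -m jog '[{"linear":[-0.02,-0.02,0.4],"roll":0},{"linear":[0,0,0.5],"roll":0},{"linear":[0,0,0.5],"roll":0},{"linear":[0,0,0.5],"roll":0},{"linear":[0,0,0.4],"roll":0},{"linear":[0,0,0.3],"roll":0},{"linear":[0,0,0.25],"roll":0},{"linear":[0,0,0.2],"roll":0},{"linear":[0,0,0.15],"roll":0},{"linear":[0,0,0.05],"roll":0},{"linear":[0,0,0],"roll":0},{"linear":[0,0,0],"roll":0}]'
python3 -m jog '[{"linear":[0,0,0.04],"roll":0},{"linear":[0,0,0.04],"roll":0},{"linear":[0,0,0.03],"roll":0},{"linear":[0,0,0],"roll":0},{"linear":[0,0,0],"roll":0}]'
```

```text
time_s: 29.27
position: [0.4744, 0.0369, 0.1292]
tool_rot: [[-1.0, 0.001, 0.001], [0.001, 1.0, -0.0], [-0.001, -0.0, -1.0]]
ft_force: [-0.3, -0.2, -1.7]
grip_width: 0.0452
gripper_force: 61.8
time_s: 29.68
position: [0.4742, 0.0371, 0.1244]
tool_rot: [[-1.0, 0.001, -0.0], [0.001, 1.0, 0.0], [0.0, 0.0, -1.0]]
ft_force: [0.1, 0.1, -1.4]
grip_width: 0.0453
gripper_force: 61.8
```

```bash
python3 -m jog '[{"linear":[0,0,0.03],"roll":0},{"linear":[0,0,0.03],"roll":0},{"linear":[0,0,0.02],"roll":0},{"linear":[0,0,0],"roll":0},{"linear":[0,0,0],"roll":0}]'
```

```text
time_s: 30.1
position: [0.4747, 0.037, 0.1218]
tool_rot: [[-1.0, 0.001, 0.002], [0.001, 1.0, -0.0], [-0.002, -0.0, -1.0]]
ft_force: [-0.0, 0.3, 5.4]
grip_width: 0.0451
gripper_force: 62.6
```

```bash
python3 -m jog '[{"linear":[0,0,0],"roll":0},{"linear":[0,0,0],"roll":0},{"linear":[0,0,0],"roll":0},{"linear":[0,0,0],"roll":0},{"linear":[0,0,0],"roll":0},{"linear":[0,0,-0.3],"roll":0},{"linear":[0,0,-0.6],"roll":0},{"linear":[0,0,-0.8],"roll":0},{"linear":[0,0,-0.8],"roll":0},{"linear":[0,0,-0.8],"roll":0},{"linear":[0,0,-0.4],"roll":0},{"linear":[0,0,0],"roll":0}]' 0.6
python3 -m jog '[{"linear":[0.2,-0.8,0],"roll":0},{"linear":[0.2,-0.8,0],"roll":0},{"linear":[0.2,-0.8,0],"roll":0},{"linear":[0.2,-0.8,0],"roll":0},{"linear":[0.2,-0.8,0],"roll":0},{"linear":[0.2,-0.8,0],"roll":0},{"linear":[0,0,0],"roll":0},{"linear":[0,0,0],"roll":0},{"linear":[0,0,0],"roll":0}]'
python3 - <<'E'
from h import *
a=optics.get_image("side")[80:280,180:330,::-1];b=optics.get_image("top")[100:300,150:400,::-1]
cv2.imwrite("pics/c9.png",cv2.resize(np.hstack([a,b]),None,fx=2,fy=2,interpolation=2))
E
```

```text
time_s: 31.1
position: [0.4754, 0.0369, 0.2728]
tool_rot: [[-1.0, 0.001, 0.007], [0.001, 1.0, -0.001], [-0.007, -0.001, -1.0]]
ft_force: [0.4, -0.2, -0.7]
grip_width: 0.0683
gripper_force: 0.0
time_s: 31.85
position: [0.4258, -0.1544, 0.2685]
tool_rot: [[-1.0, 0.001, -0.001], [0.001, 1.0, 0.001], [0.001, 0.001, -1.0]]
ft_force: [-0.1, 0.5, 1.0]
grip_width: 0.0683
gripper_force: 0.0
```

View pics/c9.png

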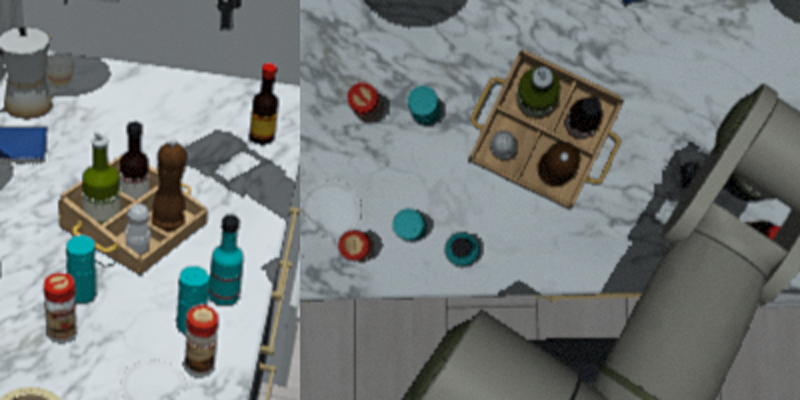

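All four stand upright in their bays, in the top crop: oil (540,90), vinegar (583,115), mill (560,163), salt (503,145). The soy and spice jars haven't moved, and the gripper is clear of everything.

```bash
python3 -c "
from rig import env
print(env.close_job())"
```

```text
the job is handed in; nothing more can be done
None
```

I lowered the oil, vinegar, pepper mill and salt upright into their bays and left the soy sauce and spice jars untouched; I handed the job in at about 32 s, and the hand-in gave no verdict.

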